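# Clamp a glass strip with the square key

### The arm

A 7-joint arm with a two-finger parallel gripper is mounted at the origin on the work surface; the furniture and walls round the work are solid. World frame = base frame: x ahead of the robot, y to its left, z up, the work surface at z = 0. Lengths are in m, angles in rad, forces in N, time in s.
With the tool pointing down it reaches from about 0.35 to 0.9 m from the base axis. Payload 19.9 kg.
Tool frame: the origin (TCP) lies at the very end of the fingers, on their centre line; the grasp point (between the pads) lies 19 mm behind it; z points along the fingers, y is the line along which they close (so a half turn about z gives the same grasp; the last joint's range is limited). The gripper opens to 94 mm and grips with 3 to 60 N. Pads are 16 mm wide; open, the fingers measure 119 mm over their backs; the gripper's body (75 mm by 177 mm) begins 78 mm behind the grasp point.
Start: joints at [-1.206, 0.417, -0.01, 1.614, 0.005, 1.111, -0.053], TCP at [0.247, 0.574, 0.205] pointing down, gripper open.
Joint ranges: [-2.81, 2.81], [-0.39, 2.02], [-1.27, 1.25], [0.06, 2.57], [-1.19, 4.33], [0.19, 2], [-2.82, 2.82]. Speed limits (rad/s): [1.89, 1.89, 2.39, 2.39, 3.01, 3.01, 3.01].

### API

Orientations are given as a unit quaternion [x, y, z, w].
In Python, from rig import manip gives the robot as it stands. Calls block until the motion is done:
- manip.goto(position, orientation): joint-space move of the TCP to a pose.
- manip.servo_line(position, attitude=None, max_speed=0.15, threshold=None): straight line of the TCP; attitude=None keeps the orientation; max_speed is the mean speed in m/s. With threshold (N) it stops when the force on the tool has changed by that much, and returns True; else False.
- manip.move_j(angles): joint-space move.
- manip.move_gripper(opening, grip_force=None): finger opening in m; grip_force is the grip in N (None keeps the last); returns when the fingers have stopped.
- manip.wait(seconds).
- manip.inverse_kinematics(position, orientation): joint angles nearest the present ones, or None.
- manip.read_state(): the state.
- manip.read_camera(name): name is "scene" or "top" or "wrist"; returns (picture, depth): 420x560x3 uint8, red, green, blue; 420x560 float32, m along the optical axis (not along the pixel's ray), 0 where there is no reading.
- manip.camera_model(name): a dict with "camera_matrix" (3x3 intrinsics, pixels), "R" (3x3) and "t" (3): a world point X has camera coordinates R X + t; the wrist camera has in their place "tool_from_camera" (4x4, takes a point from camera to tool coordinates, whose origin is the TCP and whose axes are the flange's). Camera axes: x right, y down, z forward; pixel columns grow to the right and rows downward; lengths in m; the calibration is good to about 2 mm. A picture is of the moment at which its call begins: read the wrist's pose just before it. camera_model takes no time and is no camera call.
A pose or a line that the arm cannot do raises manip.PlanningError and nothing moves.
- manip.hand_in(): hands the job in; it is judged then, once.
The state is a dict: "time": time; "joint_positions": joint angles; "dq": joint speeds; "joint_efforts": joint torques, N m; "tcp_pos": TCP position; "ee_rot": TCP orientation; "force": force on the tool from outside, world axes, zero at the start; "wrist_torque": the same for the moment, N m; "grip_width": finger opening in m; "gripper_force": force on a finger pad.
Only numpy, scipy, OpenCV 4.12 (cv2) and the standard library are available. Lean on these libraries where they do the work, as an engineer would, in place of code of your own. Each camera call takes 0.05 s, during which the arm holds its last target. There are 200 camera calls.

### The job

Take the square T-key from its wooden block, seat it fully home in the recessed square socket of the glass clamp, and turn it clockwise until the jaw holds the glass strip firmly against the fence, by feel, since too much force cracks the glass. Then draw the key out and stand it back in its hole in the block. Leave the tape, the spare strip and the marker where they lie.

Things in the scene. Friction and masses are not known exactly. Their poses are not given: they have to be found in the camera images.
- key_grip (a point): centre of the black T-handle of the loose square key, 0.12 kg, standing upright in its block. Handle: flat-sided bar 64 mm long along its x, 14 mm wide along y, 18 mm tall. Below it 62 mm of steel shank, 12 x 12 mm square with sides along the handle's x and y, foot chamfered 2 mm. z is up.
- key_tip (a point): centre of the lower end of the key's shank, 71 mm below key_grip.
- key_hole (a point): centre of the floor of the key's round hole in the wooden block (block 80 x 60 x 40 mm, fixed; hole 21 mm wide, 30 mm deep). The key stands here at the start with its tip on the floor, the handle's underside 32 mm above the block's top.
- socket (a point): centre of the floor of the clamp's square socket in the spindle; turns with it, x and y along the square's sides, z up. Socket 13.2 mm square, 14 mm deep; its mouth, in the 30 mm round spindle face, lies 8 mm below the top of the dark housing (well 31 mm wide), so the housing's top is 22 mm above this point. The key fits four ways, 90 degrees apart, with about 6 degrees of play each way.
- clamp: aluminium clamp frame, fixed, base 177 x 120 x 10 mm with a window; x points from spindle (at x = -65 mm, y = 0) to the rubber-faced fence, which is screwed down at x = 47 to 53 mm. Housing 56 x 70 mm, top 36 mm above the table. The spindle drags with about 0.33 N m while turning (0.2 to 0.3 when the key pauses), stays where it is left, turns 1.55 rad at most; clockwise from above tightens.
- jaw: moving aluminium jaw bar with a springy rubber pad, 90 mm wide; 10 mm of travel per radian of spindle. The glass is pressed against the fence after 0.4 to 1.1 rad from the start; then each further radian adds about 100 N of jaw force, each newton 0.01 N m of key torque. The glass is held firmly at 10 N or more and cracks above 25 N; about 17 N is right.
- tape: roll of masking tape, 77 mm wide, 24 mm tall; bystander, origin under its centre.
- spare_strip: spare glass strip 60 x 146 x 4 mm lying on the table; bystander.
- pen: marker pen 140 mm long; bystander.
- glass: the clear glass strip in the clamp, origin under its centre, 60 mm (x, along the jaw's travel) x 146 mm x 4 mm, lying loose on the clamp's bed 14 mm above the table, 1 to 3 mm short of the fence.
Things that resemble listed ones, but are neither listed nor needed, are in the scene too. Of the things that look like the part that bears key_grip, the middle-sized one is meant.

How it is judged:
By the outcome, as a careful person would: the job done as asked, in the order asked, and still so for the second after the job is handed in, with the robot touching nothing.
It also fails if it takes over 67 s, if anything falls off the work surface, if the arm or the gripper's body presses on something with over 40 N, if the wrist force passes 120 N, or if a joint passes its speed limit or range.

## Working session

There is one attempt and no reset: what is moved stays moved. The work goes in short steps, each a Python script; the robot and the scene stay as the last script left them, time stands still between calls to the robot, and variables do not carry over. Pictures are saved under pics/ and viewed, at most 10 in all, crops included, and the job is handed in when it is done.

```bash
mkdir -p pics; ls
python3 - <<'E'
from rig import manip
import cv2,numpy as np
for n in("top","scene"):
    p,d=manip.read_camera(n); cv2.imwrite(f"pics/{n}0.png",p[:,:,::-1]); np.savez(f"pics/{n}0.npz",p=p,d=d)
    m=manip.camera_model(n);print(n,m)
print(manip.camera_model("wrist"));print(manip.read_state())
E
```

```text
pics
top {'camera_matrix': array([[543.172002  ,   0.        , 274.81568701],
       [  0.        , 543.172002  , 211.58478491],
       [  0.        ,   0.        ,   1.        ]]), 'R': array([[-0.00573106, -0.99997661, -0.00373169],
       [-0.99542611,  0.00606077, -0.09534216],
       [ 0.09536255,  0.00316821, -0.99543757]]), 't': array([-0.076651  ,  0.59435512,  1.19250967])}
scene {'camera_matrix': array([[474.40567364,   0.        , 283.57362354],
       [  0.        , 474.40567364, 213.55649243],
       [  0.        ,   0.        ,   1.        ]]), 'R': array([[-0.73980588, -0.67261498, -0.01662379],
       [-0.25713214,  0.30547783, -0.91682406],
       [ 0.62174779, -0.67399732, -0.39894523]]), 't': array([0.36710907, 0.24234295, 0.73518875])}
{'camera_matrix': array([[372.81646819,   0.        , 274.92139035],
       [  0.        , 372.81646819, 210.11603064],
       [  0.        ,   0.        ,   1.        ]]), 'tool_from_camera': array([[ 3.35724070e-04, -9.69684992e-01, -2.44358145e-01,
         7.14278780e-02],
       [ 9.99999934e-01,  2.91903180e-04,  2.15543931e-0
[... 226 characters left out ...]
tions': array([-1.20549127,  0.41789757, -0.01030375,  1.61412886,  0.00470854,
        1.1106884 , -0.05303091]), 'dq': array([ 0.00107713, -0.00136233, -0.00098571, -0.00248782,  0.00320384,
        0.00066423,  0.00076176]), 'joint_efforts': array([ 3.36856268e-03, -8.52564454e+01,  6.40548225e-01, -4.26690996e+01,
       -4.88104241e-02,  1.62114826e-02,  4.55869190e-05]), 'tcp_pos': array([0.247174  , 0.57367092, 0.20489201]), 'ee_rot': array([ 2.02011849e-01,  9.79382924e-01, -5.45497790e-04, -6.49779194e-05]), 'force': array([ 0.12116057, -0.21964615, -0.38090656]), 'wrist_torque': array([ 0.03511847, -0.02388778, -0.03320747]), 'gripper_force': 0.0, 'grip_width': 0.09435029101664592}
```

View pics/top0.png

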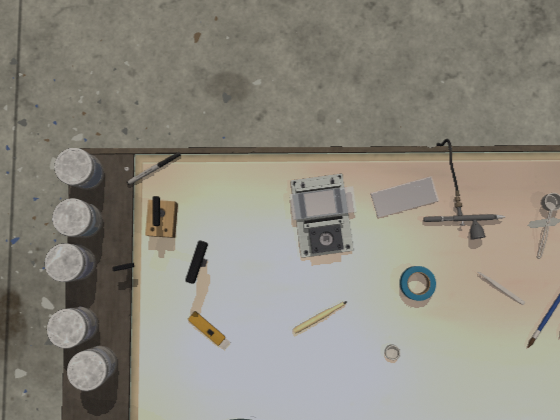

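View pics/scene0.png

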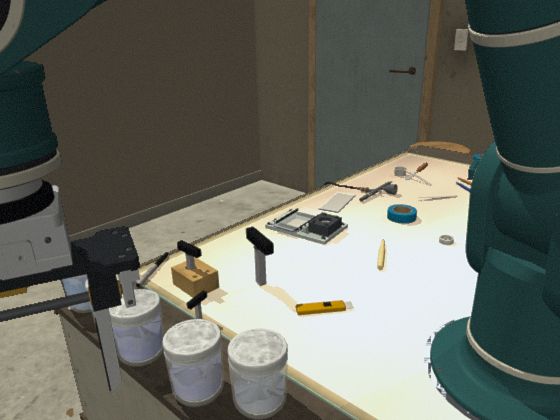

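The top view shows the middle-sized key standing in the block at about (157,210). The large key is at (197,262) and the small one at (123,267). The clamp housing and spindle are at (325,239), with the fence up the picture, which is world +x.

```bash
cat > h.py <<'E'
import numpy as np,cv2
from scipy.spatial.transform import Rotation as Ro
def rayworld(K,R,t,u,v,z):   # world point of pixel at world height z
    c=-R.T@t; r=R.T@np.linalg.solve(K,[u,v,1.]); return c+r*(z-c[2])/r[2]
def depthworld(K,R,t,d):
    v,u=np.mgrid[:d.shape[0],:d.shape[1]]; P=np.stack([u*d,v*d,d],-1)@np.linalg.inv(K).T
    return (P-t)@R
def wristRt(m,s):
    T=np.eye(4);T[:3,:3]=Ro.from_quat(s["ee_rot"]).as_matrix();T[:3,3]=s["tcp_pos"]
    W=np.linalg.inv(T@m["tool_from_camera"]);return m["camera_matrix"],W[:3,:3],W[:3,3]
def q(yaw):  # tool down; tool x at world angle yaw
    return (Ro.from_euler('z',yaw)*Ro.from_quat([1,0,0,0])).as_quat()
def rect(W,mask):
    pts=W[mask][:,:2]; r=cv2.minAreaRect((pts*1000).astype(np.float32)); return r,len(pts),W[mask][:,2].mean()
E
python3 - <<'E'
from h import *
from rig import manip
z=np.load("pics/top0.npz");d=z["d"];p=z["p"].astype(int)
m=manip.camera_model("top");K,R,t=m["camera_matrix"],m["R"],m["t"]
W=depthworld(K,R,t,d)
def box(u0,v0,u1,v1):
    b=np.zeros(d.shape,bool);b[v0:v1,u0:u1]=1;return b&(d>0)
H=W[:,:,2]
k=box(143,185,185,245)
print("handle",rect(W,k&(H>.075)), "maxz",H[k].max())
print("block",rect(W,k&(H>.03)&(H<.05)))
c=box(285,165,360,265)
print("housing",rect(W,c&(H>.030)&(H<.045)))
print("clamp",rect(W,c&(H>.005)))
print("spindle",rayworld(K,R,t,326,239,.022))
st=manip.read_state()
print(st["tcp_pos"],Ro.from_quat(st["ee_rot"]).as_matrix().round(3))
im=cv2.imread("pics/top0.png");a=cv2.resize(im[165:265,280:365],None,fx=5,fy=5,interpolation=2);b=cv2.resize(im[180:260,110:220],None,fx=3.4,fy=5,interpolation=2)
E
```

```text
handle (((592.0904541015625, 175.9525909423828), (63.111900329589844, 14.69437026977539), 2.148508310317993), 229, np.float64(0.08668976315251978)) maxz 0.09344645299273695
block (((580.3819580078125, 177.03311157226562), (61.50135040283203, 79.90970611572266), 86.98284912109375), 742, np.float64(0.03811539790637462))
housing (((536.3688354492188, -190.94509887695312), (63.612606048583984, 74.78701782226562), 7.428570747375488), 636, np.float64(0.03493687030885581))
clamp (((591.2001342773438, -193.72409057617188), (217.21263122558594, 163.8695068359375), 0.44427400827407837), 4315, np.float64(0.017968480185007234))
spindle [ 0.53189718 -0.19481677  0.022     ]
[0.247174   0.57367092 0.20489201] [[-0.918  0.396 -0.   ]
 [ 0.396  0.918 -0.001]
 [-0.    -0.001 -1.   ]]
```

Run:
```python
from h import *
from rig import manip
for nm,p in(("key",[.592,.176,.15]),("clamp",[.533,-.194,.15])):
    for dg in(0,45,90,135,180,225,270,315):
        j=manip.inverse_kinematics(p,q(np.radians(dg)));print(nm,dg,None if j is None else np.round(j,2))
manip.goto([.533,-.194,.16],q(np.pi))
def shot(n):
    s=manip.read_state();p,d=manip.read_camera("wrist");np.savez(f"pics/{n}.npz",p=p,d=d,pos=s["tcp_pos"],rot=s["ee_rot"])
    cv2.imwrite(f"pics/{n}.png",p[:,:,::-1]);print(s["time"],s["tcp_pos"],s["force"])
shot("w_clamp")
manip.goto([.592,.176,.16],q(np.pi+.03));shot("w_key")
```

```text
key 0 [-0.8   0.53  0.63  1.7  -0.35  1.03 -1.62]
key 45 [-0.74  0.51  0.54  1.7  -0.3   1.02 -0.88]
key 90 [-0.67  0.49  0.44  1.7  -0.24  1.01 -0.14]
key 135 [-0.56  0.47  0.29  1.69 -0.15  1.    0.57]
key 180 [-0.46  0.46  0.16  1.69 -0.09  1.    1.3 ]
key 225 [-0.35  0.46  0.01  1.69 -0.01  1.    2.02]
key 270 [-0.24  0.46 -0.13  1.68  0.07  1.    2.75]
key 315 [-1.07  0.72  1.08  1.71 -0.69  1.15 -2.14]
clamp 0 [-0.48  0.6   1.06  1.84 -0.6   1.07 -0.75]
clamp 45 [-0.46  0.58  1.03  1.84 -0.57  1.05  0.01]
clamp 90 [-0.44  0.56  0.99  1.84 -0.54  1.04  0.77]
clamp 135 [-0.39  0.53  0.91  1.84 -0.48  1.02  1.5 ]
clamp 180 [-0.26  0.46  0.72  1.83 -0.36  0.98  2.18]
clamp 225 [ 1.09  0.62 -1.08  1.79  0.6   1.11  2.16]
clamp 270 [-0.49  0.61  1.08  1.84 -0.62  1.07 -2.31]
clamp 315 [-0.49  0.61  1.08  1.84 -0.62  1.07 -1.52]
2.9833 [ 0.53329884 -0.19333511  0.15992445] [ 0.41172621  0.0329293  -0.98024374]
4.4333 [0.59234177 0.17425464 0.16017839] [ 0.23565305 -0.36063577  0.39635256]
```

View pics/w_clamp.png

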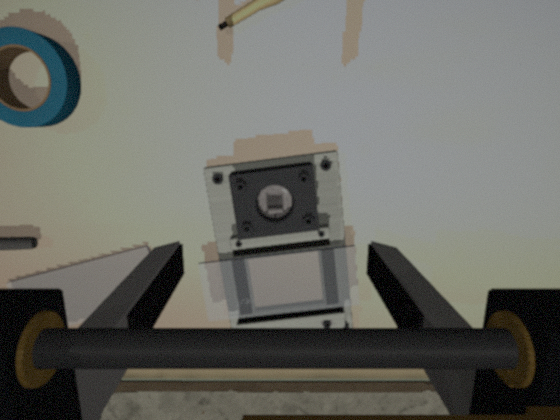

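View pics/w_key.png

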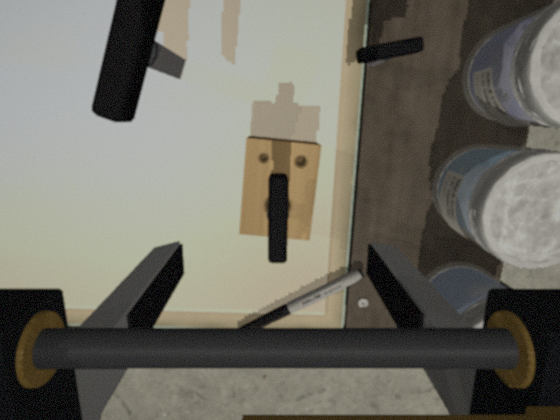

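The clamp view shows the spindle at about (275,201) with its square socket near the centre. The key view shows the handle from (278,175) to (278,262) over the block. I'll enlarge both and measure them.

Run:
```python
from h import *
from rig import manip
m=manip.camera_model("wrist")
def load(n):
    z=np.load(f"pics/{n}.npz");K,R,t=wristRt(m,dict(tcp_pos=z["pos"],ee_rot=z["rot"]));return K,R,t,z["p"],z["d"]
def rot(P,m): # rect
    return rect(P,m)
K,R,t,p,d=load("w_key");W=depthworld(K,R,t,d);H=W[:,:,2]
b=np.zeros(d.shape,bool);b[120:275,225:335]=1;b&=d>0
print("handle",rot(W,b&(H>.08)),np.percentile(H[b&(H>.08)],[5,50,95]));print("block",rot(W,b&(H>.033)&(H<.046)))
dark=(p.max(2)<45)&b&(H>.08)
print("handle dark",rot(W,dark), np.polyfit(W[dark][:,0],H[dark],1), np.polyfit(W[dark][:,1],H[dark],1))
K,R,t,p,d=load("w_clamp");W=depthworld(K,R,t,d);H=W[:,:,2]
b=np.zeros(d.shape,bool);b[150:248,215:340]=1;b&=d>0
print("housing",rot(W,b&(H>.029)&(H<.045)),np.median(H[b&(H>.029)]))
print("spindle",rayworld(K,R,t,274.5,201.5,.028))
# rectified crop: plane z=.028, 0.1 mm/px, centred approx
c=rayworld(K,R,t,274.5,201.5,.028)
def warp(p,K,R,t,c,z,half,n,name):
    w=np.array([[c[0]+half,c[1]+half],[c[0]+half,c[1]-half],[c[0]-half,c[1]-half],[c[0]-half,c[1]+half]])
    px=[]
    for x,y in w:
        X=K@(R@np.array([x,y,z])+t);px.append(X[:2]/X[2])
    M=cv2.getPerspectiveTransform(np.float32(px),np.float32([[0,0],[n,0],[n,n],[0,n]]))
    return cv2.warpPerspective(p[:,:,::-1],M,(n,n),flags=cv2.INTER_CUBIC)
a=warp(p,K,R,t,c,.028,.02,400,"")
K,R,t,p,d=load("w_key")
k=warp(p,K,R,t,[.585,.176],.04,.05,400,"")
cv2.imwrite("pics/crop1.png",np.hstack([a,k]))
print("c",c)
```

```text
handle (((591.7022094726562, 176.0200958251953), (63.593204498291016, 13.799369812011719), 0.6723436117172241), 1722, np.float64(0.08857487778840696)) [0.08677605 0.08873899 0.0900469 ]
block (((580.318603515625, 176.6786346435547), (60.19223403930664, 80.38298797607422), 86.08109283447266), 5613, np.float64(0.03902605351865296))
handle dark (((590.7127685546875, 176.17568969726562), (61.8040771484375, 13.303339958190918), 1.9965488910675049), 1501, np.float64(0.0887284946857611)) [0.0120205  0.08164792] [-0.02117219  0.09245761]
housing (((532.6632690429688, -193.9982147216797), (56.69639205932617, 70.15243530273438), 7.278676509857178), 4581, np.float64(0.03522899008597285)) 0.03508859087764592
spindle [ 0.5324501  -0.19348902  0.028     ]
c [ 0.5324501  -0.19348902  0.028     ]
```

View pics/crop1.png

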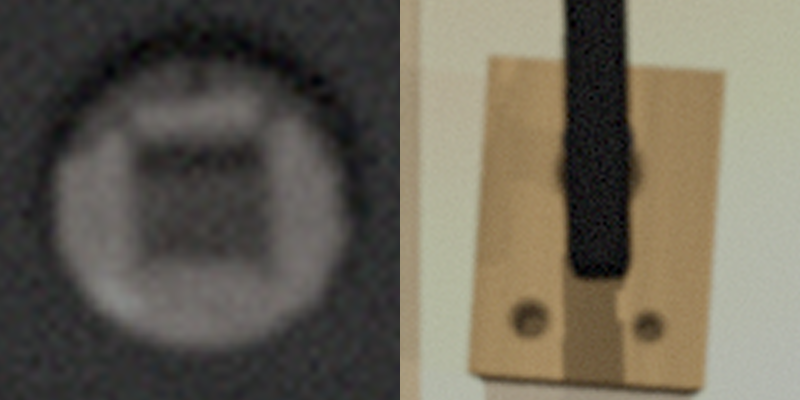

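Run:
```python
from h import *
from rig import manip
y=np.radians(181.2)
manip.move_gripper(.05)
manip.servo_line([.592,.176,.062],q(y),max_speed=.1)
manip.move_gripper(.0,60)
s=manip.read_state();print(s["time"],s["tcp_pos"],s["grip_width"],s["gripper_force"],s["force"])
manip.servo_line([.592,.176,.19],max_speed=.12)
s=manip.read_state();print(s["time"],s["tcp_pos"],s["grip_width"],s["force"],s["wrist_torque"],s["joint_positions"].round(2))
manip.goto([.533,-.1938,.15],q(np.radians(186.5)))
s=manip.read_state();print(s["time"],s["tcp_pos"],s["force"],s["wrist_torque"],s["joint_positions"].round(2))
for dg in(180,150,120,95): print(dg,manip.inverse_kinematics([.533,-.1938,.066],q(np.radians(dg))).round(2))
s=manip.read_state();p,d=manip.read_camera("wrist");cv2.imwrite("pics/hold.png",p[:,:,::-1])
p,d=manip.read_camera("scene");cv2.imwrite("pics/hold_s.png",cv2.resize(p[150:290,230:410,::-1],None,fx=4,fy=4,interpolation=2))
```

```text
7.1 [0.59202728 0.17606205 0.0620611 ] 0.01392123110601254 60.0001859664917 [ 0.15798835 -0.21965586  1.10966962]
8.3167 [0.5916264  0.17593019 0.18924209] 0.013534579005035244 [-0.85206027 -0.01059483 -1.67871247] [-0.03096258  0.01393676 -0.01304963] [-0.86  0.5   0.71  1.67 -0.36  1.11  1.55]
9.725 [ 0.53365583 -0.19261597  0.14992308] [ 0.25813949  1.24005864 -0.64276789] [ 0.07865452 -0.02693607 -0.01482892] [-0.31  0.48  0.79  1.83 -0.4   0.99  2.33]
180 [-0.26  0.6   0.73  1.89 -0.53  0.85  2.31]
150 [-0.34  0.65  0.84  1.89 -0.62  0.89  1.87]
120 [-0.4   0.7   0.95  1.89 -0.72  0.93  1.42]
95 [-0.46  0.76  1.05  1.9  -0.81  0.98  1.06]
```

View pics/hold.png

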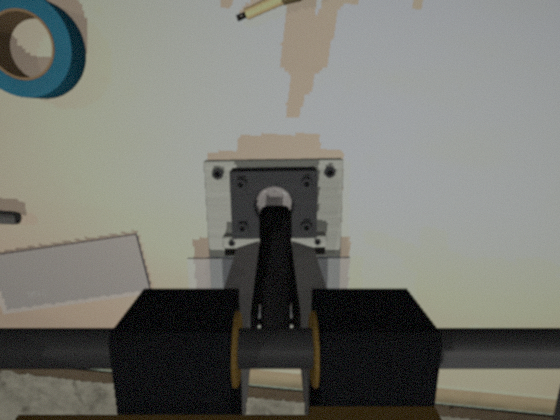

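The key is held. At this yaw the clamp's edges run parallel to the picture, so its yaw is about 186.5 degrees. The socket is at about (275,205), below the key. Next I'll insert.

Run:
```python
from h import *
from rig import manip
X=[.533,-.1938];Q=q(np.radians(186.8))
manip.servo_line(X+[.086],Q,max_speed=.1);manip.wait(.2)
def pr(l):
    s=manip.read_state();print(l,round(s["time"],2),s["tcp_pos"].round(4),s["force"].round(1),s["wrist_torque"].round(3));return s
pr("above")
h=manip.servo_line(X+[.0655],Q,max_speed=.025,threshold=7);pr(h)
```

```text
above 10.82 [ 0.5333 -0.1939  0.0865] [-0.2 -0.5 -2. ] [-0.006  0.023 -0.008]
True 11.59 [ 0.5329 -0.1939  0.0659] [-1.1  0.8  9.5] [0.336 0.435 0.018]
```

It seated at z = 0.0659, where 0.066 was expected. Next I'll turn clockwise in small steps and log the torque.

```bash
cat >> h.py <<'E'
def turn(manip,X,y0,y1,step,wait=.08):
    out=[]
    for y in np.arange(y0-step,y1-1e-9,-step):
        manip.servo_line(X,q(y),max_speed=.1); a=manip.read_state()["wrist_torque"][2]; manip.wait(wait)
        s=manip.read_state(); x=Ro.from_quat(s["ee_rot"]).as_matrix()[:,0]; out.append((y,np.arctan2(x[1],x[0])%(2*np.pi),a,s["wrist_torque"][2]))
        print(round(s["time"],2),np.round(out[-1],3),s["force"].round(1),s["tcp_pos"].round(4))
        if abs(s["wrist_torque"][2])>.6: print("STOP");break
    return out
E
python3 - <<'E'
from h import *
from rig import manip
y=np.radians(186.8)
turn(manip,[.533,-.1938,.0657],y,y-.36,.06)
E
```

```text
11.93 [ 3.200e+00  3.201e+00 -1.700e-02 -2.000e-03] [-2.6  1.1  6.9] [ 0.5332 -0.194   0.0659]
12.26 [3.14  3.141 0.035 0.025] [-2.9  2.1  7.3] [ 0.5331 -0.1939  0.0659]
12.59 [3.08  3.081 0.059 0.023] [-2.9  0.7  8.2] [ 0.533  -0.1938  0.0659]
12.93 [3.02  3.022 0.101 0.115] [-4.4  0.7  8.2] [ 0.5329 -0.1939  0.0659]
13.26 [2.96  2.962 0.235 0.238] [-3.8  1.   8.5] [ 0.5329 -0.1939  0.0659]
13.59 [2.9   2.902 0.222 0.272] [-3.5  1.2  8.5] [ 0.5329 -0.1938  0.0659]
```

Run:
```python
from h import *
from rig import manip
turn(manip,[.533,-.1938,.0657],2.9,2.5,.05)
```

```text
13.93 [2.85  2.851 0.227 0.263] [-3.6  1.4  8.5] [ 0.533  -0.1938  0.0659]
14.26 [2.8   2.801 0.267 0.252] [-3.3  1.5  9. ] [ 0.533  -0.1938  0.0659]
14.59 [2.75  2.751 0.28  0.257] [-3.7  0.4  9.6] [ 0.533  -0.1938  0.0659]
14.93 [2.7   2.702 0.212 0.295] [-3.6  0.9  8.8] [ 0.533  -0.1938  0.0659]
15.26 [2.65  2.651 0.257 0.253] [-3.   1.2  8.7] [ 0.533  -0.1937  0.0659]
15.59 [2.6   2.602 0.252 0.226] [-4.2  2.   9.3] [ 0.533  -0.1937  0.0659]
15.93 [2.55  2.552 0.241 0.251] [-3.3  1.7  9. ] [ 0.533  -0.1937  0.0659]
16.26 [2.5   2.502 0.308 0.215] [-2.5  1.   9.6] [ 0.533  -0.1937  0.0659]
```

Run:
```python
from h import *
from rig import manip
y=2.5;L=[]
while y>1.75:
    y-=.03
    manip.servo_line([.533,-.1938,.0657],q(y),max_speed=.1)
    T=[]
    for _ in range(4): manip.wait(.03);T.append(manip.read_state()["wrist_torque"][2])
    L.append(np.mean(T));print(round(y,3),round(L[-1],3),end="; ")
    if np.mean(L[-2:])>.345: break
s=manip.read_state();print(s["time"],s["force"],s["tcp_pos"])
```

```text
2.47 0.297; 2.44 0.302; 2.41 0.28; 2.38 0.324; 2.35 0.309; 2.32 0.302; 2.29 0.329; 2.26 0.337; 2.23 0.391; 19.7083 [-2.57501372  1.45799566  9.16644192] [ 0.53305339 -0.19364935  0.06590033]
```

Run:
```python
from h import *
from rig import manip
for y in(2.205,2.18):
    manip.servo_line([.533,-.1938,.0657],q(y),max_speed=.1)
    T=[]
    for _ in range(10): manip.wait(.03);T.append(manip.read_state()["wrist_torque"][2])
    print(y,np.mean(T).round(3),np.std(T).round(3))
print(manip.read_state()["time"])
```

```text
2.205 0.419 0.027
2.18 0.436 0.019
20.875
```

Run:
```python
from h import *
from rig import manip
def tq(n=5):
    T=[]
    for _ in range(n): manip.wait(.03);T.append(manip.read_state()["wrist_torque"][2])
    return np.mean(T)
X=[.533,-.1938,.0657]
manip.servo_line(X,q(2.16),max_speed=.1);print("final",tq(10).round(3))
y=2.16
for i in range(7):
    y+=.03;manip.servo_line(X,q(y),max_speed=.1);t=tq();print(round(y,3),t.round(3))
    if t<.05:break
y+=.04;manip.servo_line(X,q(y),max_speed=.1);print(y,tq().round(3))
s=manip.read_state();print(s["time"],s["force"],s["tcp_pos"])
```

```text
final 0.434
2.19 0.246
2.22 0.03
2.26 0.018
22.7083 [-2.35168585  1.63900232  8.24370103] [ 0.53306301 -0.19371129  0.06590578]
```

Run:
```python
from h import *
from rig import manip
def pr(l):
    s=manip.read_state();print(l,round(s["time"],2),s["tcp_pos"].round(4),s["force"].round(1),s["wrist_torque"].round(3),s["grip_width"].round(4))
manip.servo_line([.533,-.1938,.09],max_speed=.05);pr("out")
manip.servo_line([.533,-.1938,.19],max_speed=.15)
manip.goto([.592,.176,.19],q(np.radians(181.2)));manip.wait(.3);pr("over")
manip.servo_line([.592,.176,.107],max_speed=.1);manip.wait(.2);pr("above hole")
h=manip.servo_line([.592,.176,.0615],max_speed=.04,threshold=6);pr(h)
```

```text
Traceback (most recent call last):
AttributeError: 'float' object has no attribute 'round'
```

Run:
```python
from h import *
from rig import manip
def pr(l):
    s=manip.read_state();print(l,round(s["time"],2),s["tcp_pos"].round(4),s["force"].round(1),s["wrist_torque"].round(3),s["grip_width"])
pr("out")
manip.servo_line([.533,-.1938,.19],max_speed=.15)
manip.goto([.592,.176,.19],q(np.radians(181.2)));manip.wait(.3);pr("over")
p,d=manip.read_camera("top");cv2.imwrite("pics/top1.png",cv2.resize(p[160:270,280:440,::-1],None,fx=5,fy=5,interpolation=2))
manip.servo_line([.592,.176,.107],max_speed=.1);manip.wait(.2);pr("above hole")
h=manip.servo_line([.592,.176,.0615],max_speed=.04,threshold=6);pr(h)
```

```text
out 23.34 [ 0.5331 -0.1937  0.0901] [ 0.7 -0.2 -2.2] [0.019 0.031 0.002] 0.013358159496629517
over 25.86 [0.5922 0.1754 0.1901] [-0.9 -0.2 -1.1] [ 0.042 -0.011 -0.005] 0.013311254765982716
above hole 27.09 [0.5922 0.1761 0.1075] [-0.6 -0.2 -1.7] [-0.016  0.007  0.002] 0.013267910866121732
True 28.17 [0.592  0.1759 0.062 ] [-1.3  0.1  8. ] [0.074 0.299 0.005] 0.013868342639810457
```

View pics/top1.png

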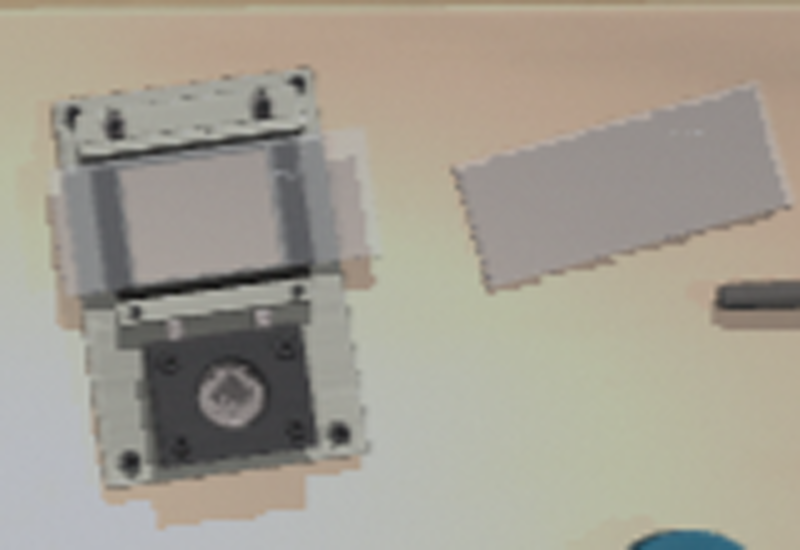

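The glass lies against the fence, unbroken, and the jaw has come up to it at (210,290). The spindle square at (232,392) has turned about 40 degrees. The key's tip is on the hole floor, so I'll release it.

Run:
```python
from h import *
from rig import manip
manip.servo_line([.592,.176,.0622],max_speed=.02)
manip.move_gripper(.05,5);manip.wait(.3)
manip.servo_line([.592,.176,.16],max_speed=.1);manip.wait(.3)
s=manip.read_state();p,d=manip.read_camera("wrist");cv2.imwrite("pics/end.png",p[:,:,::-1])
K,R,t=wristRt(manip.camera_model("wrist"),s);W=depthworld(K,R,t,d);b=np.zeros(d.shape,bool);b[120:275,225:335]=1;b&=(d>0)&(W[:,:,2]>.08)
print(s["time"],s["force"],rect(W,b),np.percentile(W[b][:,2],[5,50,95]))
```

```text
30.875 [-0.94009714 -0.6518655   0.60272299] (((591.7528076171875, 175.892333984375), (49.168025970458984, 54.81638717651367), 50.69416809082031), 2146, np.float64(0.10386986891750696)) [0.08675146 0.08897025 0.17720292]
```

View pics/end.png

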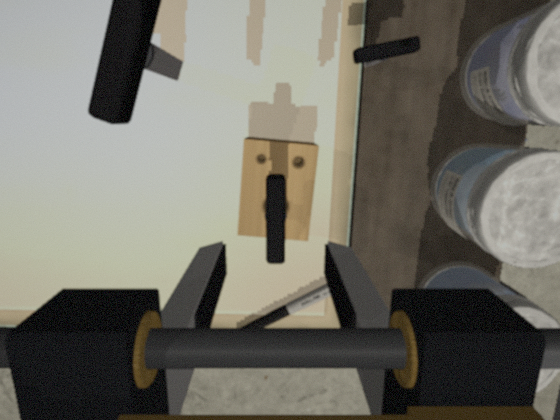

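The key stands upright in its hole, with the handle from (277,175) to (277,262) as at the start, and the gripper is clear of it.

```bash
python3 -c "
from rig import manip
print(manip.hand_in())"
```

```text
the job is handed in; nothing more can be done
None
```

The job is handed in at about 31 s: the glass is clamped uncracked against the fence at an estimated 15 N (judged by torque, not measured directly), the key stands back in its block, and I moved nothing else.

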